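Set the sorting gate to the hospital pen

TASK

Set the pen-sorting gate to the hospital pen: with the fingertips, push the black-knobbed selector lever out of its park slot, across the cross-channel, and fully home into the slot that has the cross-shaped tag beside it. Push gently without forcing the lever, do not put it into any other pen's slot on the way, leave the bottles, the probe and the cup where they stand, and move clear at the end.

Things in the scene. Friction and masses are not known exactly. Their poses are not given: they have to be found in the camera images.
- selector: Fixed grey steel box on the bench, 170 (its x) by 220 (its y) by 100 mm high, top plate included. Origin: centre of its underside; x points from its front (robot's side) to its back, y left, z up; turned up to 0.4 rad. The plate's slots stop the 10 mm lever shank: it goes sideways only in the cross-channel, with fore within about 0.04 rad of 0.
- crossing (a point): Point on the plate's top at the box's centre. Slots from here (mm, box axes): cross-channel along y, 16 wide, y -40 to 40; two outer lanes along x at y = 30 and -30, x -38 to 38, their four ends being the pen slots; park slot at y = 0, 16 wide, from x = -38 to the channel only, facing a solid edge at x = 8 that halts a lever pushed out of park. Teeth have rounded ends.
- fore (a joint): Tilt of the lever along the box's x, rad: 0 in the cross-channel, positive leans to the box's +x, end stops at -0.36 and 0.36 (fully home in a pen slot). Starts in the park slot, between -0.35 and -0.22. No spring: friction keeps it where it is left; 1 to 4 N at the knob moves it.
- side (a joint): Tilt of the lever along the box's y, rad: about 0 in park, positive leans to the box's +y, stops at -0.42 and 0.42, where the lever is in line with an outer lane. Same friction, no spring.
- knob (a point): Centre of the black 36 mm ball knob on the lever's top. The lever pivots on the box's z axis 30 mm above the bench, 130 mm below the knob's centre. In the box frame the knob is at x = 0.130 sin(fore) cos(side), y = 0.130 sin(side), z = 0.030 + 0.130 cos(fore) cos(side) (m). It cannot be lifted.
- tag_cross: Flat black cross, 44 by 44 mm, arms 14 mm wide, 4 mm thick, fixed on the plate; origin: centre of its underside. The four tags sit at box x = +30 or -30, y = +72 or -72 mm, each beside the outer-lane end in that quarter; they change places. The others are a 30 mm disc, a 44 by 12 mm bar and a 27 mm square, also black.
- bottle_red: Bystander: white plastic bottle with red cap, 72 mm diameter, 170 mm high, upright; origin at the centre of its underside.
- bottle_black: Bystander: white plastic bottle with black cap, 72 mm diameter, 170 mm high, upright; origin at the centre of its underside.
- probe: Bystander: white hand-held scanner probe lying on the bench, 160 by 54 by 34 mm, long axis x; origin in its underside near the middle.
- cup: Bystander: steel cup, 76 mm diameter, 80 mm high, upright; origin at the centre of its underside.

How it is judged (in metres and radians):
On the way, in this order (a step that is already met when the one before it is completed fails the run):
1. the lever is pushed out of park into the cross-channel (value of joint fore between -0.08 and 0.12 rad).
2. the lever is across on the side of the cross-shaped tag (((y of tag_cross in the frame of selector above 0 m and value of joint side above 0.3 rad) or (y of tag_cross in the frame of selector below 0 m and value of joint side below -0.3 rad))).
3. the lever is fully home in the slot beside the cross-shaped tag (((y of tag_cross in the frame of selector above 0 m and value of joint side above 0.3 rad) or (y of tag_cross in the frame of selector below 0 m and value of joint side below -0.3 rad)) and ((x of tag_cross in the frame of selector above 0 m and value of joint fore above 0.29 rad) or (x of tag_cross in the frame of selector below 0 m and value of joint fore below -0.29 rad))), for 0.2 s.
At the end, for the whole second after the job is handed in: The lever stands at rest in the slot beside the cross-shaped tag: side beyond 0.30 rad towards the tag's side and fore beyond 0.29 rad (of 0.36) towards the tag's end; the bystanders are upright and within 20 mm of where they stood (all of step 3 and velocity of joint fore between -0.05 and 0.05 rad/s and distance of each of bottle_red, bottle_black, probe, cup from where it was at the start of the episode below 0.02 m and angle between each of bottle_red, bottle_black, probe, cup's own z axis and vertical below 0.2 rad); the robot touches nothing.
It fails at once if the lever is put into another pen's slot (fore beyond 0.2 rad in an outer lane that is not the tag's slot) ((value of joint side above 0.3 rad or value of joint side below -0.3 rad) and (value of joint fore above 0.2 rad or value of joint fore below -0.2 rad) and (((x of tag_cross in the frame of selector above 0 m and value of joint fore below -0.2 rad) or (x of tag_cross in the frame of selector below 0 m and value of joint fore above 0.2 rad)) or ((y of tag_cross in the frame of selector above 0 m and value of joint side below -0.3 rad) or (y of tag_cross in the frame of selector below 0 m and value of joint side above 0.3 rad)))).
It fails at once if the lever is forced or squeezed with more than 40 N (contact force between the fingers and side above 40 N).
It fails at once if a bottle, the probe or the cup is moved, lifted or carried more than 20 mm (distance of any of bottle_red, bottle_black, probe, cup from where it was at the start of the episode above 0.02 m).
It also fails if it takes over 56 s, if anything falls off the work surface, if the arm or the gripper's body presses on something with over 40 N, if the wrist force passes 120 N, or if a joint passes its speed limit or range.

ROBOT

A 6-joint arm with a two-finger parallel gripper is mounted at the origin on the work surface. World frame = base frame: x ahead of the robot, y to its left, z up, the work surface at z = 0. Lengths are in mm, angles in degrees, forces in N, time in s.
With the tool pointing down it reaches from about 325 to 925 mm from the base axis. Payload 3.1 kg.
Tool frame: the origin (TCP) lies at the very end of the fingers, on their centre line; the grasp point (between the pads) lies grasp_offset behind it (grasp_offset is the distance from the TCP to the grasp point, in mm); z points along the fingers, x is the direction in which the jaws open and shut, and the axes are right-handed (so a half turn about z gives the same grasp; the last joint's range is limited). The gripper opens to 85 mm and grips with 20 to 120 N. Pads are 22 mm wide; open, the fingers measure 114 mm over their backs; the gripper's body (76 mm by 85 mm) begins 54 mm behind the grasp point. The pads swing forward as they close: fully open they stand 13 mm farther back than shut.
Start: joints at [65.306, 12.427, 92.441, -0, 75.132, -6.429], TCP at [195.874, 593.526, 231.3] pointing down, gripper open.
Joint ranges: [-157.48, 157.48], [-44.54, 120.13], [17.64, 146.25], [-64.5, 244.5], [7.68, 150.69], [-147.95, 147.95]. Speed limits (degrees/s): [159.86, 159.86, 180, 180, 180, 180].

INTERFACE

Orientations are given as [roll, pitch, yaw] about the fixed x, y, z axes, in that order (R = Rz(yaw) Ry(pitch) Rx(roll)).
In Python, from station import * gives the robot as it stands. Calls block until the motion is done:
- goto(position, orientation): joint-space move of the TCP to a pose.
- move_l(position, attitude=None, speed=150): straight line of the TCP; attitude=None keeps the orientation; speed is the mean speed in mm/s.
- move_j(angles): joint-space move.
- grip(opening, squeeze=None): finger opening in mm; squeeze is the grip in N (None keeps the last); returns when the fingers have stopped.
- wait(seconds).
- solve_ik(position, orientation): joint angles nearest the present ones, or None.
- get_obs(): the state.
- get_image(name): name is "side" or "top" or "wrist"; returns the picture (420x560x3 uint8, red, green, blue); there is no depth.
- get_calibration(name): a dict with "fx", "fy", "cx", "cy" (pixels), "R" (3x3) and "t" (3): a world point X has camera coordinates R X + t; the wrist camera has in their place "mount" (4x4, takes a point from camera to tool coordinates, whose origin is the TCP and whose axes are the tool frame's). Camera axes: x right, y down, z forward; pixel columns grow to the right and rows downward; lengths in mm; the calibration is good to about 2 mm. A picture is of the moment at which its call begins: read the wrist's pose just before it. get_calibration takes no time and is no camera call.
A pose or a line that the arm cannot do raises Unreachable and nothing moves.
- sign_off(): hands the job in, once; it reports no verdict.
Trained networks look in the newest picture that a camera, given by its name, has taken for a name from the list of things; names that differ only in an ending like _2 or _b are one class to them, and where a whole thing is asked for, a point or a joint stands for the part that bears it (a point fixed in the world has none). Each returns a list of dicts, best first, with "score" (0 to 1); they miss things now and then, are a little off and sometimes report something else, mostly with a low value. They report only what shows in the picture. A call takes as long as a camera call.
- spot_in(name, camera): "extent" ([centre column, centre row, width, height] in pixels, round what is visible of it).
- regions_of(name, camera): "region" (420x560 bool, what is visible of it) and "extent" ([centre column, centre row, width, height] in pixels, round what is visible of it).
The state is a dict: "t": time; "joint_pos": joint angles; "qvel": joint speeds; "effort": joint torques, N m; "tcp_pos": TCP position; "ee_rot": TCP orientation; "wrist_force": force on the tool from outside, world axes, zero at the start; "moment": the same for the moment, N m; "grip_width": finger opening in mm.
Only numpy, scipy, OpenCV 4.12 (cv2) and the standard library are available. Lean on these libraries where they do the work, as an engineer would, in place of code of your own. Each camera call takes 0.05 s, during which the arm holds its last target. There are 200 camera calls.

## Working session

There is one attempt and no reset: what is moved stays moved. The work goes in short steps, each a Python script; the robot and the scene stay as the last script left them, time stands still between calls to the robot, and variables do not carry over. Pictures are saved under pics/ and viewed, about 8 in all and at most 12, crops included, and the job is handed in when it is done.

```bash
mkdir -p pics; ls; python3 - <<'E'
from station import *
import cv2,numpy as np
o=get_obs();print(o)
for c in("side","top"):
    im=get_image(c);cv2.imwrite(f"pics/{c}0.png",im[:,:,::-1])
    k=get_calibration(c);print(c,k)
    for n in("selector","knob","tag_cross","bottle_red","bottle_black","probe","cup"):
        try:print(n,[(round(d["score"],2),np.round(d["extent"],1).tolist()) for d in spot_in(n,c)[:3]])
        except Exception as e:print(n,e)
E
```

```text
pics
{'t': 0.0, 'joint_pos': array([ 6.53075938e+01,  1.24786006e+01,  9.25286237e+01,  9.15001628e-04,
        7.51334050e+01, -6.42745359e+00]), 'qvel': array([-0.07153153,  0.0402997 ,  0.00273907, -0.0278852 ,  0.00118537,
        0.00634565]), 'effort': array([ 6.15380832e-04, -3.96858644e+01, -3.03847361e+01, -1.80294587e-04,
        9.85983526e-03,  1.83368849e-05]), 'tcp_pos': array([195.4987817 , 592.7701921 , 229.94701687]), 'ee_rot': array([-1.79983379e+02,  1.39646493e-01,  7.17348318e+01]), 'wrist_force': array([-0.26913398, -0.03750799,  0.20886235]), 'moment': array([ 0.00127658, -0.01956721, -0.041585  ]), 'grip_width': 84.96700143353766}
side {'fx': 462.88688598611554, 'fy': 462.88688598611554, 'cx': 277.55270117489414, 'cy': 209.2087149319787, 'R': array([[-0.99763479, -0.06562764,  0.02044118],
       [-0.05863277,  0.65727209, -0.75136915],
       [ 0.03587517, -0.75079052, -0.65956544]]), 't': array([ 583.38268387,  126.39552484, 1296.15707104])}
selector [(0.72, [296.4, 225.1, 96.2, 92.4])]
knob [(0.61, [312.0, 198.2, 18.3, 18.3])]
tag_cross []
bottle_red [(0.95
[... 245 characters left out ...]
6337274504, 'cx': 280.55454088431867, 'cy': 212.78689357065562, 'R': array([[-0.02913499, -0.99953434,  0.00906967],
       [-0.99078043,  0.02767645, -0.13262032],
       [ 0.13230755, -0.01284994, -0.99112542]]), 't': array([ -11.4534097 ,  587.08533852, 1015.48092075])}
selector [(0.59, [287.8, 234.8, 123.1, 107.6])]
knob [(0.48, [283.0, 244.6, 14.4, 13.6])]
tag_cross [(0.66, [255.2, 234.2, 16.6, 21.3]), (0.28, [111.8, 176.6, 54.5, 37.0])]
bottle_red [(0.56, [109.6, 178.1, 51.0, 38.6])]
bottle_black [(0.88, [133.2, 249.3, 48.3, 35.6]), (0.49, [424.5, 242.3, 29.7, 69.0])]
probe [(0.72, [424.2, 244.8, 32.3, 70.1]), (0.66, [284.2, 245.2, 14.5, 14.5])]
cup [(0.69, [416.2, 154.3, 38.0, 36.4])]
```

```bash
python3 - <<'E'
import cv2
a=cv2.imread("pics/top0.png");cv2.imwrite("pics/topc.png",cv2.resize(a[150:320,190:390],None,fx=4,fy=3.5,interpolation=cv2.INTER_CUBIC)[:600,:800])
E
```

```text
(no output)
```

View pics/topc.png

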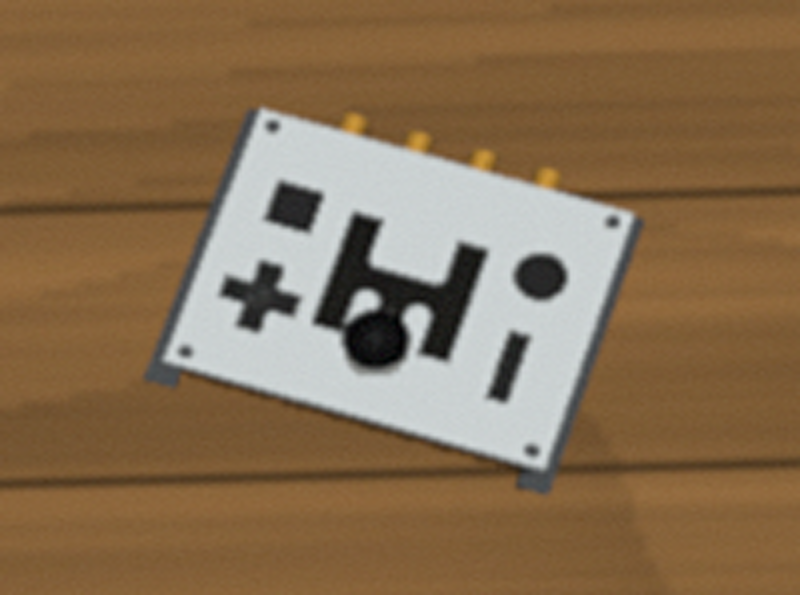

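View pics/side0.png

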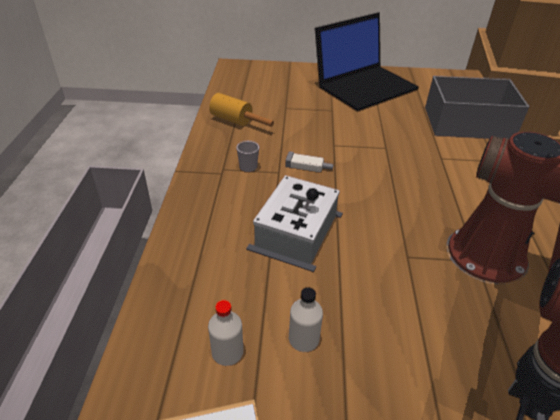

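View pics/top0.png

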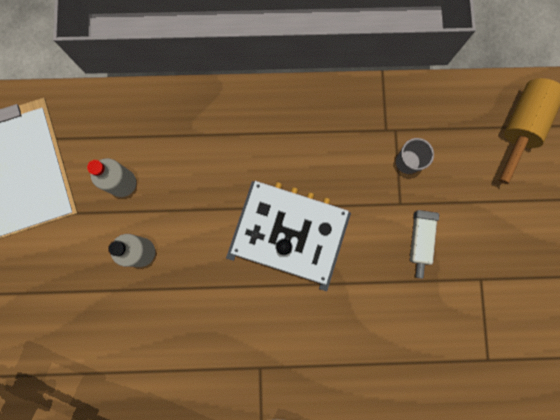

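The cross tag sits at the lower left of the top crop (≈(260,297) crop, (255,235) full). That is box x=-30, y=+72, so the target is side +, fore −. The knob is at about (283,246) and nothing stands close to the box. Next I'll fit the box pose.

```bash
cat > h.py <<'E'
from station import *
import numpy as np,cv2
from scipy.optimize import least_squares
def proj(P,c):
    k=get_calibration(c);q=np.atleast_2d(P)@k["R"].T+k["t"]
    return np.c_[k["fx"]*q[:,0]/q[:,2]+k["cx"],k["fy"]*q[:,1]/q[:,2]+k["cy"]]
def w(p,B):
    B=np.atleast_2d(B).astype(float);c,s=np.cos(p[2]),np.sin(p[2])
    return np.c_[p[0]+c*B[:,0]-s*B[:,1],p[1]+s*B[:,0]+c*B[:,1],B[:,2]]
def kn(f,s):return [130*np.sin(f)*np.cos(s),130*np.sin(s),30+130*np.cos(f)*np.cos(s)]
E
python3 - <<'E'
from h import *
C=np.array([[85,110,100],[85,-110,100],[-85,-110,100],[-85,110,100]])
px=np.array([[258,108],[640,213],[547,470],[165,362]])/[4,3.5]+[190,150]
T=np.array([[30,72,104],[-30,72,104],[30,-72,104],[-30,-72,104],[38,30,100],[38,-30,100]])
tp=np.array([[294,207],[260,297],[541,277],[508,367],[368,217],[474,247]])/[4,3.5]+[190,150]
for nm,B,q in(("corners",C,px),("tags",T,tp),("both",np.r_[C,T],np.r_[px,tp])):
    r=least_squares(lambda p:(proj(w(p,B),"top")-q).ravel(),[600,0,-.3],x_scale=[100,100,1])
    print(nm,r.x.round(3),r.fun.round(1))
p=r.x
g=least_squares(lambda f:(proj(w(p,kn(f[0],0)),"top")-[283.7,246.5]).ravel(),[-.3])
print("fore",g.x,g.fun)
print("side proj knob",proj(w(p,kn(g.x[0],0)),"side"),"cross",proj(w(p,[-30,72,104]),"side"))
import station
for y in(0,90,-90,180):print(y,solve_ik(w(p,[-100,0,150])[0],[180,0,np.degrees(p[2])+y]))
E
```

```text
corners [ 5.35049e+02 -4.83850e+01 -3.39000e-01] [ 0.8  0.3 -1.  -0.1  0.1 -0.1 -0.  -0. ]
tags [ 5.3441e+02 -4.7189e+01 -3.4300e-01] [-0.1  0.1 -0.2  0.   0.   0.1  0.2  0.3  0.5 -0.1 -0.4 -0.4]
both [ 5.34657e+02 -4.76930e+01 -3.39000e-01] [ 0.6  0.4 -1.2  0.1 -0.2  0.1 -0.3  0.1  0.   0.1  0.1  0.   0.2 -0.2
  0.5  0.1  0.6 -0.2 -0.2 -0.6]
fore [-0.29717528] [1.85335191 0.59201108]
side proj knob [[311.65615571 193.58591475]] cross [[298.14219113 223.20179039]]
0 [-1.10142986e+01 -5.54672691e+00  1.20657966e+02 -2.54444375e-14
  6.48887609e+01  8.43343284e+00]
90 [-1.10142986e+01 -5.54672691e+00  1.20657966e+02 -2.54444375e-14
  6.48887609e+01 -8.15665672e+01]
-90 [-1.10142986e+01 -5.54672691e+00  1.20657966e+02 -2.54444375e-14
  6.48887609e+01  9.84334328e+01]
180 None
```

```bash
cat >> h.py <<'E'
P=[534.6,-47.5,-.340];A=[180,0,np.degrees(P[2])]
c,s=np.cos(P[2]),np.sin(P[2]);RB=np.array([[c,s],[-s,c]])
def go(b,v=150):move_l(w(P,b)[0],A,v)
def st():
    o=get_obs();b=RB@(o["tcp_pos"][:2]-P[:2]);f=RB@o["wrist_force"][:2]
    return o,b,f
def push(a,b,step,lim,v=40):
    a,b=np.array(a,float),np.array(b,float);n=int(np.ceil(np.linalg.norm(b-a)/step));d=(b-a)/np.linalg.norm(b-a)
    for i in range(1,n+1):
        q=a+(b-a)*i/n;go(q,v);o,x,f=st()
        F=-(f@d[:2]);print(round(o["t"],2),q.round(1),x.round(1),"z",o["tcp_pos"][2].round(1),"F",f.round(1))
        if F>lim:print("limit");return q
    return q
E
python3 - <<'E'
from h import *
goto(w(P,[-85,0,230])[0],A)
grip(0)
go([-85,0,143]);print(st())
push([-85,0,143],[-30,0,143],5,9)
im=get_image("top");cv2.imwrite("pics/t1.png",im[:,:,::-1])
im=get_image("side");cv2.imwrite("pics/s1.png",np.hstack([cv2.resize(im[150:270,230:370,::-1],None,fx=3,fy=3,interpolation=2),cv2.resize(get_image("top")[180:300,230:350,::-1],None,fx=3,fy=3,interpolation=2)]))
E
```

```text
({'t': 4.6667, 'joint_pos': array([-1.12644629e+01, -3.06452360e+00,  1.19120631e+02, -7.18407209e-04,
        6.38813806e+01,  8.21382682e+00]), 'qvel': array([ 0.04859532, -0.88425605, -1.11303391, -0.03805744,  0.01873081,
       -0.02016984]), 'effort': array([ 1.17365766e-02, -2.45434070e+01, -2.67333823e+01, -3.05718486e-04,
        3.93128442e-02, -1.25970820e-05]), 'tcp_pos': array([455.08478393, -19.26994639, 143.62032555]), 'ee_rot': array([-1.79991708e+02, -6.19627417e-02, -1.94779783e+01]), 'wrist_force': array([ 1.16341857, -0.58778408, -0.28625459]), 'moment': array([ 0.00344652, -0.01154389, -0.04802029]), 'grip_width': 0.004869800657269782}, array([-84.37769942,   0.09671656]), array([ 1.29283669, -0.16615111]))
4.94 [-80.   0. 143.] [-78.8   0.1] z 144.2 F [-0.4 -0.1]
5.22 [-75.   0. 143.] [-74.6  -0. ] z 143.2 F [0.7 0.2]
5.49 [-70.   0. 143.] [-69.9  -0. ] z 142.9 F [-0.7  0.2]
5.77 [-65.   0. 143.] [-64.8  -0. ] z 143.0 F [-2.9 -0.2]
6.04 [-60.   0. 143.] [-59.4  -0. ] z 143.0 F [ 0.  -0.4]
6.32 [-55.   0. 143.] [-54.3  -0. ] z 143.1 F [-0.6 -0.2]
6.59 [-50.   0. 143.] [-49.4   0. ] z 143.1 F [ 0.3 -0.3]
6.87 [-45.   0. 143.] [-44.4  -0. ] z 143.0 F [0.6 0.4]
7.14 [-40.   0. 143.] [-39.4  -0. ] z 143.0 F [-0.1 -0.3]
7.42 [-35.   0. 143.] [-34.4  -0. ] z 143.0 F [1.2 0.3]
7.69 [-30.   0. 143.] [-29.5  -0. ] z 143.0 F [-0. -0.]
```

View pics/s1.png

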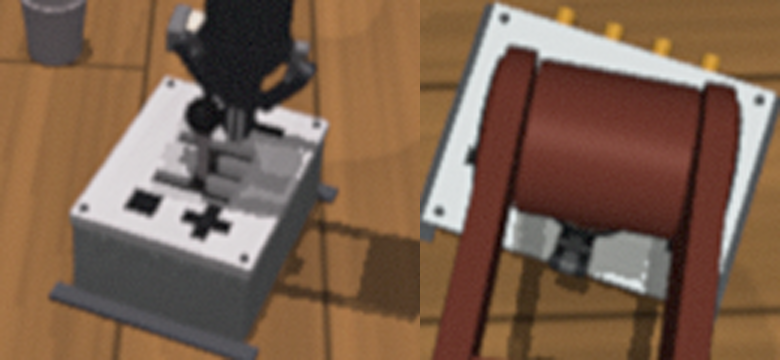

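The side view shows the fingertips behind the knob, with the lever moving toward the channel. I'll carry on in small steps to the halting edge.

```bash
python3 - <<'E'
from h import *
q=push([-30,0,143],[-20,0,143],1,5,20)
q=np.array(q);get_image("side")
d=regions_of("knob","side")
for e in d[:2]:print(e["score"],e["extent"])
for f in(-.1,-.05,0,.05,.1):print(f,proj(w(P,kn(f,0)),"side").round(1))
E
```

```text
8.09 [-29.   0. 143.] [-29.1   0. ] z 143.0 F [-0.6 -0.5]
8.34 [-28.   0. 143.] [-28.1   0. ] z 143.0 F [-2.3  0.6]
8.59 [-27.   0. 143.] [-26.9  -0. ] z 143.0 F [-2.3  0.1]
8.84 [-26.   0. 143.] [-26.1   0. ] z 143.0 F [-2. -0.]
9.09 [-25.   0. 143.] [-25.6   0. ] z 143.0 F [-4.5  0.9]
9.34 [-24.   0. 143.] [-25.3   0. ] z 143.0 F [-7.2  0.1]
limit
0.77 [295.6, 194.4, 16.6, 27.0]
0.61 [224.3, 331.8, 33.4, 63.8]
-0.1 [[303.  189.7]]
-0.05 [[300.8 188.9]]
0 [[298.5 188.3]]
0.05 [[296.3 187.7]]
0.1 [[294.  187.2]]
```

```bash
python3 - <<'E'
from h import *
go([-45,0,143]);go([-45,-45,140]);go([3,-45,139])
q=push([3,-45,139],[3,10,139],5,9)
if abs(q[1]-10)<1:q=push(q,[3,30,139],1.5,7,25)
get_image("side");im=get_image("side")
d=regions_of("knob","side")
for e in d[:2]:print(e["score"],e["extent"])
for s in(.3,.36,.42):print(s,proj(w(P,kn(.0,s)),"side").round(1))
cv2.imwrite("pics/s2.png",cv2.resize(im[150:270,230:370,::-1],None,fx=4,fy=4,interpolation=2))
E
```

```text
10.93 [  3. -40. 139.] [  2.1 -39.6] z 138.9 F [ 0.3 -0.4]
11.2 [  3. -35. 139.] [  2.9 -34.7] z 139.1 F [ 0.6 -0.2]
11.47 [  3. -30. 139.] [  3.  -29.8] z 139.0 F [-0.7 -0.4]
11.75 [  3. -25. 139.] [  3.  -24.8] z 139.0 F [0.3 0.1]
12.03 [  3. -20. 139.] [  3.2 -19.9] z 139.2 F [ 0.1 -1. ]
12.3 [  3. -15. 139.] [  3.2 -14.6] z 139.1 F [-0.1 -0.5]
12.57 [  3. -10. 139.] [ 3.  -9.5] z 138.9 F [-0.8 -0.6]
12.85 [  3.  -5. 139.] [ 2.9 -4.6] z 138.8 F [ 0.2 -0.5]
13.12 [  3.   0. 139.] [2.7 0.4] z 138.7 F [ 0.6 -0.6]
13.4 [  3.   5. 139.] [2.6 5.4] z 138.8 F [-0.  -0.6]
13.68 [  3.  10. 139.] [ 2.8 10.4] z 138.9 F [-0.1 -0.7]
13.93 [  3.   11.4 139. ] [ 2.9 11.5] z 139.0 F [-0.5 -1.7]
14.18 [  3.   12.9 139. ] [ 3.  12.9] z 138.9 F [-0.6 -1.2]
14.43 [  3.   14.3 139. ] [ 3.  14.3] z 139.0 F [ 0.  -1.1]
14.68 [  3.   15.7 139. ] [ 3.  15.8] z 139.0 F [ 0.1 -1.2]
14.93 [  3.   17.1 139. ] [ 3.  17.3] z 139.0 F [-0.5 -0.9]
15.18 [  3.   18.6 139. ] [ 3.1 18.7] z 139.0 F [ 0.2 -0.9]
15.43 [  3.  20. 139.] [ 3.  20.1] z 139.0 F [-0.7 -0.9]
15.68 [  3.   21.4 139. ] [ 3.  21.5] z 139.0 F [-0.6 -1.6]
15.93 [  3.   22.9 139. ] [ 3. 23.] z 139.0 F [ 0.3 -1.5]
16.18 [  3.   24.3 139. ] [ 3.  24.4] z 139.0 F [-0.1 -1.4]
16.43 [  3.   25.7 139. ] [ 3.  25.8] z 139.0 F [-0.2 -2.2]
16.68 [  3.   27.1 139. ] [ 2.9 26.7] z 138.9 F [ 0.1 -3.7]
16.93 [  3.   28.6 139. ] [ 2.9 27.5] z 138.7 F [-0.5 -5.6]
17.18 [  3.  30. 139.] [ 2.9 28.1] z 138.6 F [-0.5 -8.5]
limit
0.51 [289.0, 203.9, 17.7, 18.9]
0.3 [[293.1 198.2]]
0.36 [[292.1 200.6]]
0.42 [[291.  203.1]]
```

View pics/s2.png

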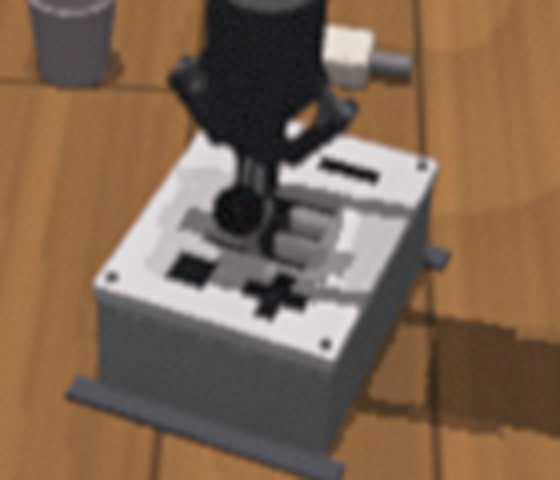

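The lever is at the left stop: the knob is at (289,204) and the prediction for side 0.42 was (291,203). Next I'll go round to the far side and push toward the front, where the cross is.

```bash
python3 - <<'E'
from h import *
go([3,8,139]);go([50,8,139]);go([50,53,137])
q=push([50,53,137],[0,53,134],5,9)
if q[0]<.5:q=push(q,[-22,53,133],1.5,8,25)
print(st()[0]["t"])
E
```

```text
18.81 [ 45.5  53.  136.7] [45.  52.2] z 136.6 F [-0.1 -0.3]
19.07 [ 40.9  53.  136.5] [40.7 52.7] z 136.4 F [1.2 0.8]
19.34 [ 36.4  53.  136.2] [36.3 53. ] z 136.3 F [0.3 0.3]
19.61 [ 31.8  53.  135.9] [32.1 53.1] z 136.4 F [1.3 0.5]
19.88 [ 27.3  53.  135.6] [27.1 53. ] z 135.7 F [1.8 0. ]
20.14 [ 22.7  53.  135.4] [22.1 52.9] z 135.1 F [ 1.1 -0.6]
20.41 [ 18.2  53.  135.1] [17.4 52.9] z 134.7 F [ 0.7 -0.3]
20.68 [ 13.6  53.  134.8] [12.9 52.9] z 134.5 F [ 0.  -0.3]
20.94 [  9.1  53.  134.5] [ 8.5 53. ] z 134.4 F [ 0.7 -0.5]
21.21 [  4.5  53.  134.3] [ 4. 53.] z 134.1 F [0.6 0.1]
21.48 [  0.  53. 134.] [-0.6 53. ] z 133.8 F [ 1.1 -0. ]
21.73 [ -1.5  53.  133.9] [-1.6 53. ] z 133.8 F [1.3 0. ]
21.98 [ -2.9  53.  133.9] [-3. 53.] z 133.8 F [0.4 0.1]
22.23 [ -4.4  53.  133.8] [-4.6 53. ] z 133.8 F [ 1.6 -0.4]
22.48 [ -5.9  53.  133.7] [-6.1 53. ] z 133.7 F [1.7 0.2]
22.73 [ -7.3  53.  133.7] [-7.5 53. ] z 133.6 F [1.3 0.2]
22.98 [ -8.8  53.  133.6] [-9. 53.] z 133.6 F [2.  0.4]
23.23 [-10.3  53.  133.5] [-10.4  53.1] z 133.6 F [ 1.7 -1.2]
23.48 [-11.7  53.  133.5] [-11.7  53. ] z 133.5 F [ 1.  -0.3]
23.73 [-13.2  53.  133.4] [-12.6  53. ] z 133.6 F [ 3.6 -0.1]
23.98 [-14.7  53.  133.3] [-13.4  52.9] z 133.7 F [ 6.1 -0.9]
24.23 [-16.1  53.  133.3] [-14.   52.9] z 133.8 F [ 7.5 -1.1]
24.48 [-17.6  53.  133.2] [-14.6  52.8] z 134.1 F [ 8.8 -0.5]
limit
24.475
```

The stop came at finger x≈-12, which matches the expected end stop. Now I'll retreat and check.

```bash
python3 - <<'E'
from h import *
go([10,53,140]);go([40,53,240]);o=get_obs();go([-20,320,300],250)
wait(.3)
for c in("top","side"):
    im=get_image(c);cv2.imwrite(f"pics/f_{c}.png",im[:,:,::-1])
    for n in("knob","bottle_red","bottle_black","probe","cup"):
        print(c,n,[(round(d["score"],2),np.round(d["extent"],1).tolist()) for d in spot_in(n,c)[:1]])
    for f in(-.25,-.3,-.36):print(f,proj(w(P,kn(f,.42)),c).round(1))
o=get_obs();print(o["t"],o["wrist_force"],o["tcp_pos"])
a=cv2.imread("pics/f_top.png")[150:320,190:390];b=cv2.imread("pics/f_side.png")[150:270,220:380]
cv2.imwrite("pics/f.png",np.hstack([cv2.resize(a,(400,340)),cv2.resize(b,(400,340))]))
E
```

```text
top knob [(0.5, [264.8, 240.6, 20.7, 13.8])]
top bottle_red [(0.79, [123.2, 181.8, 30.1, 28.7])]
top bottle_black [(0.84, [133.6, 249.8, 45.2, 35.4])]
top probe [(0.9, [426.1, 242.5, 30.7, 69.3])]
top cup [(0.73, [416.1, 152.2, 39.6, 36.1])]
-0.25 [[262.7 235.7]]
-0.3 [[261.9 238.4]]
-0.36 [[260.9 241.5]]
side knob [(0.53, [305.4, 210.9, 15.2, 14.9])]
side bottle_red [(0.7, [226.2, 332.1, 34.6, 65.6])]
side bottle_black [(0.86, [307.1, 320.0, 35.8, 66.3])]
side probe [(0.71, [307.2, 163.3, 42.6, 24.5])]
side cup []
-0.25 [[301.3 207.2]]
-0.3 [[303.3 208.3]]
-0.36 [[305.7 209.6]]
27.8333 [ 0.3675454   0.38850344 -0.14475758] [622.43051528 260.92629339 299.95980231]
```

View pics/f.png

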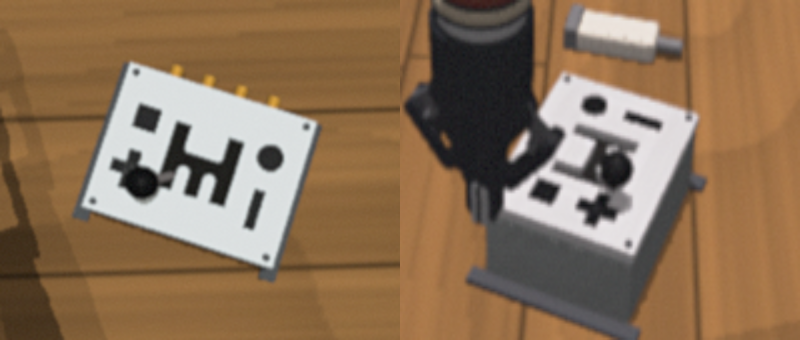

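The lever leans into the front-left slot beside the cross. Knob pixels fit fore ≈ -0.36 in both views: side (305.4,210.9) and top row 240.6. The arm is clear.

```bash
python3 -c "
from station import *
sign_off()"
```

```text
the job is handed in; nothing more can be done
```

The selector lever is home in the slot beside the cross-shaped tag, the front-left one (box x -30, y +72 mm). I pushed it with closed fingertips out of park, left across the cross-channel and back into that slot. I then moved the arm clear and handed the job in at about 28 s of the 56 s allowed. `sign_off()` reports no verdict.

- **Lever position:** the side-camera knob pixel matched fore ≈ -0.36, side ≈ 0.42 to within about 1.5 px. The top camera's row agreed. Its column was about 4 px off, because its box around the knob was too wide.
- **Force:** readings taken after each step stayed under 10 N at the wrist.
- **Bystanders:** the bottles and the probe showed no displacement beyond detector noise. The exception is `bottle_red` in the top view, where the detector boxed the bottle differently from the first picture; the side view puts it in place. The final side-view detection missed the cup, which was probably hidden by the arm, but the top view showed it in place.

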